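Blow off and set the depth-stop rod of a drilling jig

TASK

Pick up the running cordless dust blower, hold its orange nozzle a few centimetres from the spot where the steel rod enters the leaning drilling block, pointing at that spot, steadily for a good second, then stand the blower upright on the bench again and let go of it. Then take the rod by its dark wooden handle and draw it gently, straight along its slanted bore without forcing it sideways, until the whole green band shows and nothing of the red band does. Finish still holding it there, so that a colleague can lock it; leave everything else on the bench where it is.

Things in the scene. Friction and masses are not known exactly. Their poses are not given: they have to be found in the camera images.
- bore: Brown wooden block 60 x 60 x 90 mm, fixed, leaning 0.35 rad from vertical towards its own -x (roughly to the robot). Origin: centre of the bore's mouth in its top face, 110 mm above the bench; z runs up and out along the bore, x and y along the face's edges. Blind bore 17.5 mm across (rod 16 mm), 75 mm deep. Place and heading vary.
- rod: Loose rod standing fully home in the bore, 0.2 kg, z along it to the handle; it slides home if let go. Origin: point of its axis level with the bore's mouth when home. Along z: steel pin -75 to +14 mm, dark wooden handle 28 mm across +14 to +68; green band -30 to -16, red band -58 to -44 (hidden at first). All green and no red show when drawn 30 to 44 mm. Its turn about z is free.
- blower: Small dust blower standing loose on the bench, running by itself, 0.33 kg: blue cylinder 44 mm across from 6 to 111 mm above its underside, rubber foot 56 mm across, black head up to 131 mm. Origin: centre of its underside, z up. The nozzle leaves the head at +x and slants down, so a grip on the cylinder closes best along y.
- nozzle: Orange tip of the blower's nozzle, 11 mm across, fixed to the blower. Origin: its open end, 75 mm out along the blower's x and 85 mm above its underside. Its x axis is the way the air blows: outwards and 0.54 rad (31 degrees) downwards when the blower is upright; its y axis is the blower's y.
- jig: Plywood base of the block, 130 x 110 x 14 mm, screwed to the bench; origin under its centre, x and y along its sides (130 mm along x). The bore's mouth is 12 mm along -x from it. Two plywood cheeks beside the block, outer faces at y = +-41 mm, 76 mm high.
- mallet: Bystander: wooden mallet standing on its head, 64 mm across, 200 mm high; origin at the centre of its underside.
- chisel: Bystander: chisel lying flat, 220 mm long, 22 mm high; origin under the joint of blade and wooden handle, blade along +x, handle along -x.
- glue: Bystander: yellow glue bottle, 54 mm across, 130 mm high; origin at the centre of its underside.
- offcut: Bystander: dark wooden offcut 75 x 45 x 22 mm; origin at the centre of its underside.
- brush: Bystander: bench brush lying on its bristles, 205 mm long, 38 mm high; origin below its middle, bristles towards +x.
- collar: Bystander: brass ring 42 mm across, 14 mm high; origin at the centre of its underside.
Not all that is in view belongs to the job. Of the things that look like the blower, take the one that is nearest to the robot's base at the start.

How it is judged:
By the outcome, as a careful person would: the job done as asked, in the order asked, and still so for the second after the job is handed in, while the arm keeps its last pose, push and grip.
It also fails if it takes over 64 s, if anything falls off the work surface, if the arm or the gripper's body presses on something with over 40 N, if the wrist force passes 120 N, or if a joint passes its speed limit or range.

ROBOT

A 7-joint arm with a two-finger parallel gripper is mounted at the origin on the work surface. World frame = base frame: x ahead of the robot, y to its left, z up, the work surface at z = 0. Lengths are in m, angles in rad, forces in N, time in s.
With the tool pointing down it reaches from about 0.4 to 0.85 m from the base axis. Payload 4.5 kg.
Tool frame: the origin (TCP) lies on the centre line of the jaws, within the pads' length; the fingertips stand r.tcp_to_tips ahead of it and the grasp point (between the pads) lies 11 mm behind it (r.tcp_to_tips is the distance from the TCP to the fingertips, in m); y points along the fingers, x is the direction in which the jaws open and shut, and the axes are right-handed (so a half turn about y gives the same grasp; the last joint's range is limited). The gripper opens to 88 mm and grips with 3 to 60 N. Pads are 18 mm wide; open, the fingers measure 123 mm over their backs; the gripper's body (75 mm by 187 mm) begins 45 mm behind the grasp point.
Start: joints at [1.276, 0.689, -0.195, 1.565, 0.157, 0.902, -0.215], TCP at [0.202, -0.592, 0.247] pointing down, gripper open.
Joint ranges: [-3.01, 3.01], [-0.46, 2.08], [-1.47, 1.51], [0.13, 2.56], [-1, 4.14], [0.04, 2.09], [-2.66, 2.66]. Speed limits (rad/s): [2.57, 2.57, 3.14, 3.14, 3.14, 3.14, 3.14].

INTERFACE

Orientations are given as a unit quaternion [x, y, z, w].
In Python, from plant import r gives the robot as it stands. The module is installed in compiled form; this text tells all that it offers.
- The arm moves only by the shell command python3 -m inch 'ROWS' [OPENING] [FORCE]. ROWS is text: rows parted by semicolons, each of 4 numbers parted by spaces: the shift along the tool's x, y, z in mm, then the turn about the tool's y in degrees. In form: x y z spin; .... A call has 1 to 10 rows; each row is the pose to reach, as a shift and turn from the pose commanded when the call began, along the tool's axes at that moment; what a row does not reach only later rows make up. A row lasts 1/10 s, in which the tool goes at most 50 mm and 8.59 degrees, less where a joint would pass 70% of its speed; a pose out of reach is approached as far as the arm can. A call with a gripper value outside its range is refused whole. OPENING is the gripper command: -1 is shut, 1 is fully open, values between are in proportion, set as the call begins (- or left out, the last holds). The fingers move at their own pace and stop on an object; FORCE is the grip in N (left out, the last holds). Time passes only in rows, so rows that repeat a pose let the fingers close. It gives the time, the measured TCP pose, the force and the opening at its end, in the units of the state.
- r.get_state(): the state, without advancing time (a new reading comes with each control period).
- r.snapshot(name): name is "side" or "top"; returns a dict with "frame" (400x640x3 uint8, red, green, blue), "intrinsics" (3x3 intrinsics, pixels), "dist_coeffs" ([k1, k2, p1, p2, k3] as OpenCV has them; the pictures are not rectified), "R" (3x3) and "t" (3): a world point X has camera coordinates R X + t. Camera axes: x right, y down, z forward; pixel columns grow to the right and rows downward; lengths in m; the calibration is good to about 2 mm. A picture is of the moment at which its call begins. There is no depth.
- r.finish_job(): hands the job in, once; it reports no verdict.
Trained networks look in the newest picture that a camera, given by its name, has taken for a name from the list of things; names that differ only in an ending like _2 or _b are one class to them, and where a whole thing is asked for, a point or a joint stands for the part that bears it (a point fixed in the world has none). Each returns a list of dicts, best first, with "p" (0 to 1); they miss things now and then, are a little off and sometimes report something else, mostly with a low value. They report only what shows in the picture. A call takes as long as a camera call. They do not tell look-alikes from the thing itself.
- r.trace(camera, name): "region" (400x640 bool, what is visible of it) and "centre" ([row, column] in pixels, amid what is visible of it).
- r.tip_of(camera, name): "centre" ([row, column] in pixels: a listed point, or the origin of a listed thing).
The state is a dict: "clock": time; "q": joint angles; "qd": joint speeds; "joint_torque": joint torques, N m; "tool_pos": TCP position; "eef_rot": TCP orientation; "contact_force": force on the tool from outside, world axes, zero at the start; "moment": the same for the moment, N m; "opening": opening from 0.0 (shut) to 1.0 (fully open).
Only numpy, scipy, OpenCV 4.12 (cv2) and the standard library are available. Lean on these libraries where they do the work, as an engineer would, in place of code of your own. Each camera call takes 0.05 s, during which the arm holds its last target.

## Working session

There is one attempt and no reset: what is moved stays moved. The work goes in short steps, Python scripts to look and compute and a shell command to move; the robot and the scene stay as the last step left them, time stands still between calls to the robot, and variables do not carry over. Pictures are saved under pics/ and viewed, and the job is handed in when it is done.

```bash
ls; mkdir -p pics; python3 - <<'E'
from plant import r
import cv2,json
s=r.get_state(); print(s); print(r.tcp_to_tips)
for n in ("side","top"):
    d=r.snapshot(n); cv2.imwrite(f"pics/{n}0.png",d["frame"][:,:,::-1])
    print(n,d["intrinsics"],d["dist_coeffs"],d["R"],d["t"])
E
```

```text
pics
{'clock': 0.0, 'q': array([ 1.27582011,  0.68998091, -0.19451278,  1.56632933,  0.15732158,
        0.90248147, -0.21506284]), 'qd': array([-9.44191086e-05,  8.10885122e-04, -1.66266003e-03, -1.43874363e-03,
        4.88709550e-04,  4.72782720e-04,  3.12705659e-04]), 'joint_torque': array([-5.83352767e-05, -5.27571809e+01, -1.26694478e+00, -1.53430688e+01,
       -5.25921502e-02,  6.50588656e-03,  1.65453298e-04]), 'tool_pos': array([ 0.20155728, -0.59096818,  0.24591582]), 'eef_rot': array([-0.57478245,  0.41194423, -0.41084935,  0.57543888]), 'contact_force': array([-0.15820416, -0.2243572 , -0.48704322]), 'moment': array([ 0.05243811, -0.00198962,  0.00202694]), 'opening': 0.9993139827080538}
0.008
side [[473.3659636    0.         317.49243323]
 [  0.         473.3659636  206.82684445]
 [  0.           0.           1.        ]] [-0.10691203  0.          0.          0.          0.        ] [[-0.86525893 -0.50119415  0.01146289]
 [-0.29877597  0.49717474 -0.81458591]
 [ 0.40256663 -0.70825257 -0.57992965]] [0.4394293  0.24213165 1.29727957]
top [[452.68811843   0.         322.66583309]
 [  0.         452.68811843 204.35093189]
 [  0.           0.           1.        ]] [-0.05236662  0.          0.          0.          0.        ] [[ 0.06220625 -0.99805778  0.00332472]
 [-0.97740811 -0.06159274 -0.20218734]
 [ 0.20199942  0.00932771 -0.97934122]] [-0.01064412  0.52594845  1.20728664]
```

View pics/side0.png

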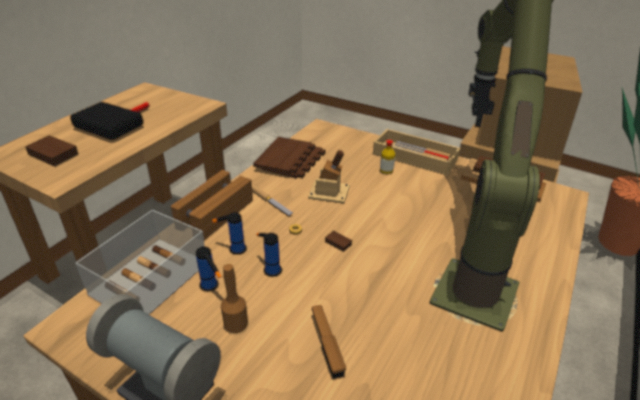

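View pics/top0.png

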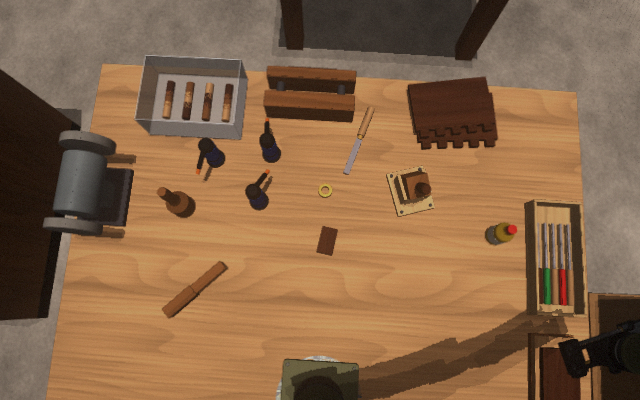

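```bash
cat > h.py <<'E'
import numpy as np, cv2
from scipy.spatial.transform import Rotation as Rot
from scipy.optimize import least_squares
C={}
def snap(r,n,f=None):
    d=r.snapshot(n); C[n]=d
    if f: cv2.imwrite(f"pics/{f}.png",d["frame"][:,:,::-1])
    return d
def ray(d,rc):
    u=cv2.undistortPoints(np.array([[[rc[1],rc[0]]]],float),d["intrinsics"],np.array(d["dist_coeffs"]))[0,0]
    R=np.array(d["R"]);t=np.array(d["t"])
    o=-R.T@t; v=R.T@np.array([u[0],u[1],1]); return o,v/np.linalg.norm(v)
def onz(d,rc,z):
    o,v=ray(d,rc); return o+v*(z-o[2])/v[2]
def tri(a,ra,b,rb):
    o1,v1=ray(a,ra);o2,v2=ray(b,rb)
    A=np.array([v1,-v2]).T; s=np.linalg.lstsq(A,o2-o1,rcond=None)[0]
    p,q=o1+s[0]*v1,o2+s[1]*v2
    return (p+q)/2,np.linalg.norm(p-q)
def proj(d,X):
    X=np.atleast_2d(np.asarray(X,float))
    p,_=cv2.projectPoints(X,cv2.Rodrigues(np.array(d["R"]))[0],np.array(d["t"]),d["intrinsics"],np.array(d["dist_coeffs"]))
    return p[:,0]  # col,row
E
python3 - <<'E'
from plant import r
from h import *
for n in ("side","top"):
    for k in ("blower","nozzle","bore","rod","jig","mallet","chisel","glue","offcut","brush","collar"):
        a=r.tip_of(n,k); print(n,k,[(np.round(x["centre"]).tolist(),round(x["p"],2)) for x in a][:4])
E
```

```text
side blower [([285.0, 208.0], 0.84), ([270.0, 274.0], 0.83), ([250.0, 238.0], 0.66)]
side nozzle [([279.0, 221.0], 0.57)]
side bore [([170.0, 334.0], 0.55)]
side rod [([165.0, 334.0], 0.64)]
side jig [([193.0, 329.0], 0.86)]
side mallet [([323.0, 236.0], 0.67)]
side chisel [([204.0, 269.0], 0.63)]
side glue [([172.0, 389.0], 0.9)]
side offcut [([244.0, 336.0], 0.74)]
side brush [([344.0, 326.0], 0.69)]
side collar [([170.0, 387.0], 0.5), ([229.0, 293.0], 0.48)]
top blower [([154.0, 214.0], 0.92), ([156.0, 272.0], 0.84), ([288.0, 198.0], 0.57)]
top nozzle [([175.0, 199.0], 0.55)]
top bore [([206.0, 185.0], 0.7), ([186.0, 419.0], 0.6), ([241.0, 326.0], 0.42)]
top rod [([186.0, 416.0], 0.41), ([184.0, 416.0], 0.41)]
top jig [([192.0, 409.0], 0.84)]
top mallet [([204.0, 186.0], 0.81), ([288.0, 203.0], 0.54)]
top chisel [([139.0, 357.0], 0.61)]
top glue [([234.0, 491.0], 0.58)]
top offcut [([239.0, 324.0], 0.95)]
top brush [([288.0, 197.0], 0.88), ([191.0, 409.0], 0.26)]
top collar [([196.0, 321.0], 0.62)]
```

```bash
python3 - <<'E'
from plant import r
from h import *
for n in ("side","top"):
    snap(r,n); d=C[n]; print(n,"cam",-np.array(d["R"]).T@d["t"])
s,t=C["side"],C["top"]
for rc in ([285,208],[270,274],[250,238]): print("side blower",onz(s,rc,0))
for rc in ([154,214],[156,272],[203,260]): print("top",onz(t,rc,0))
for k,a,b in (("bore",[170,334],[186,419]),("rod",[165,334],[186,416]),("jig",[193,329],[192,409]),("mallet",[323,236],[205,186]),("glue",[172,389],[234,491]),("offcut",[244,336],[240,325]),("collar",[229,293],[193,324]),("chisel",[204,269],[139,357]),("brush",[344,326],[288,197])):
    print(k,np.round(tri(s,a,t,b)[0],4),round(tri(s,a,t,b)[1],4))
a=cv2.resize(s["frame"][200:340,170:330,::-1],None,fx=5,fy=5,interpolation=cv2.INTER_CUBIC)[:600]
cv2.imwrite("pics/s1.png",cv2.resize(s["frame"][200:300,180:310,::-1],None,fx=6,fy=6,interpolation=cv2.INTER_CUBIC))
cv2.imwrite("pics/t1.png",cv2.resize(t["frame"][115:215,190:320,::-1],None,fx=6,fy=6,interpolation=cv2.INTER_CUBIC))
cv2.imwrite("pics/s2.png",cv2.resize(s["frame"][140:215,295:365,::-1],None,fx=8,fy=8,interpolation=cv2.INTER_CUBIC))
cv2.imwrite("pics/t2.png",cv2.resize(t["frame"][155:225,375:445,::-1],None,fx=8,fy=8,interpolation=cv2.INTER_CUBIC))
E
```

```text
side cam [-0.06967822  1.01865924  0.94453079]
top cam [0.27085721 0.01050994 1.28872108]
side blower [6.59708700e-01 3.50074648e-01 1.11022302e-16]
side blower [0.53578251 0.20344581 0.        ]
side blower [6.80085418e-01 1.86673733e-01 1.11022302e-16]
top [0.66939387 0.35594426 0.        ]
top [0.67378659 0.18235882 0.        ]
top [ 5.29206416e-01  2.05045700e-01 -2.22044605e-16]
bore [ 0.5823 -0.2371  0.0965] 0.0038
rod [ 0.5748 -0.2228  0.1259] 0.0023
jig [ 0.59   -0.2265  0.003 ] 0.0026
mallet [0.5083 0.4196 0.001 ] 0.0026
glue [ 0.4714 -0.4699  0.0037] 0.0166
offcut [0.4342 0.0102 0.0027] 0.0029
collar [0.5754 0.024  0.0119] 0.0157
chisel [ 0.7438 -0.0683 -0.0048] 0.002
brush [0.2749 0.3601 0.0027] 0.0006
```

View pics/s1.png

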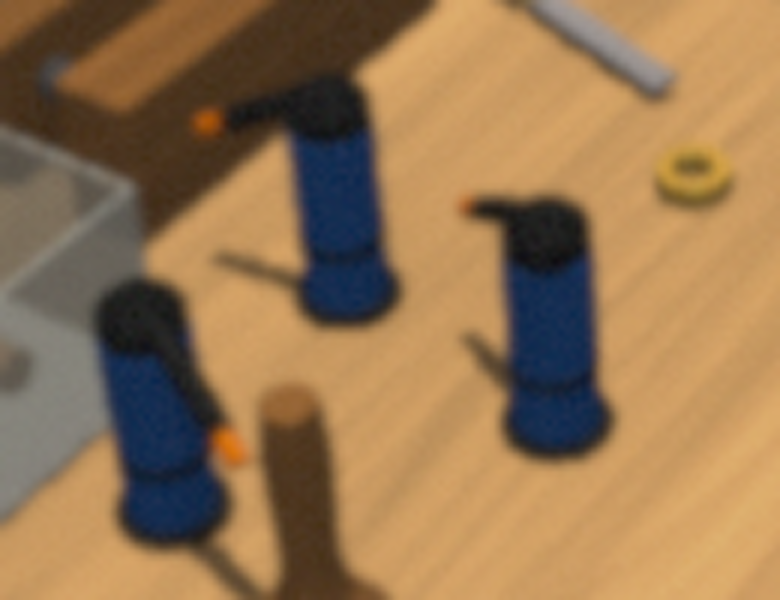

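View pics/t1.png

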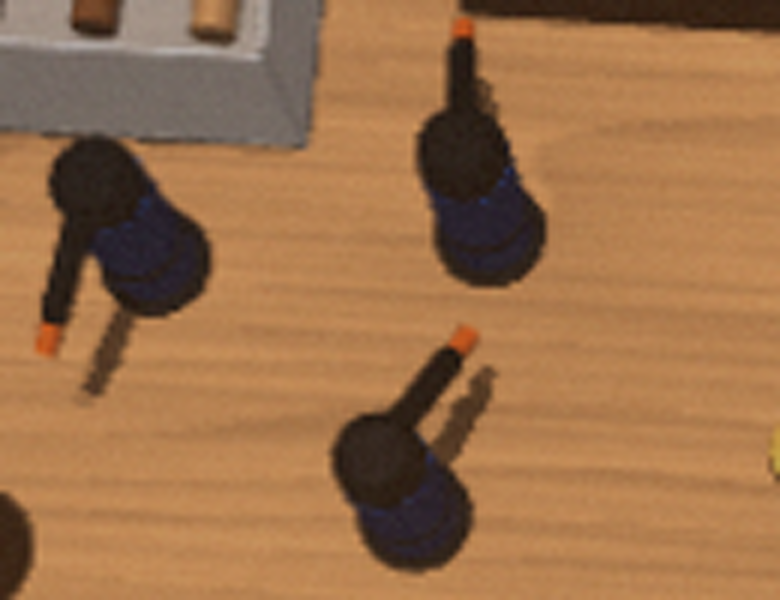

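View pics/s2.png

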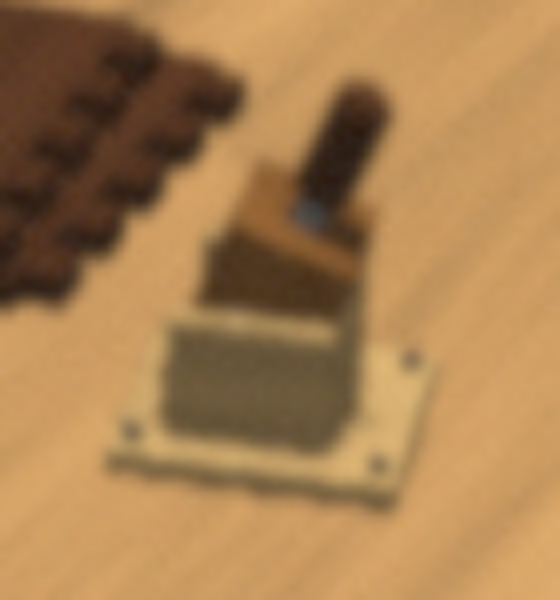

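View pics/t2.png

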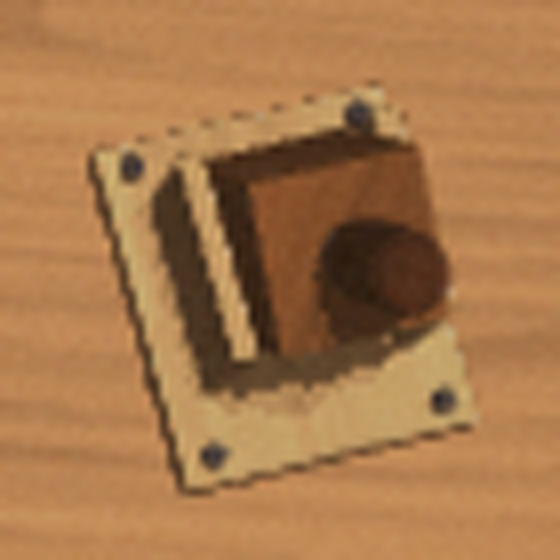

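```bash
cat > fit.py <<'E'
from plant import r
from h import *
s=snap(r,"side");t=snap(r,"top")
print("R",np.round(Rot.from_quat(r.get_state()["eef_rot"]).as_matrix(),3))
# jig
T=lambda u,v:(375+u/8,155+v/8); S=lambda u,v:(295+u/8,140+v/8)
a=.065;b=.055
LEAN=Rot.from_euler('y',-.35).as_matrix()
def P(p,X): 
    c,s_=np.cos(p[2]),np.sin(p[2]); X=np.array(X)
    return np.array([p[0]+c*X[0]-s_*X[1],p[1]+s_*X[0]+c*X[1],X[2]])
m=np.array([-.012,0,.110])
def bz(l): return m+LEAN@np.array([0,0,l])
obs=[(t,(a,b,.014),T(92,155)),(t,(a,-b,.014),T(380,87)),(t,(-a,-b,.014),T(474,422)),(t,(-a,b,.014),T(185,488)),
(s,(-a,b,.014),S(395,495)),(s,(a,b,.014),S(110,458)),(s,(-a,-b,.014),S(436,360)),
(t,bz(.068),T(418,272)),]
def f(p): return np.concatenate([proj(d,P(p,X))[0]-np.array(o) for d,X,o in obs])
q=least_squares(f,[.59,-.2265,.27],loss='soft_l1'); print("jig",q.x); print(np.round(f(q.x).reshape(-1,2),1))
mw=P(q.x,m); print("mouth",mw,"end",P(q.x,bz(.068)))
# blower C
S=lambda u,v:(180+u/6,200+v/6);T=lambda u,v:(190+u/6,115+v/6)
cr=[(0,0,.131)]
def B(p,X): return P(p,X)
o2=[(s,(.075,0,.085),S(467,207)),(t,(.075,0,.085),T(464,338))]
print("noz tri",tri(s,[200+207/6,180+467/6],t,[115+338/6,190+464/6]))
# foot: silhouettes
def sil(d,p,z0,R,):
    th=np.linspace(0,2*np.pi,60); 
    return proj(d,np.array([B(p,(R*np.cos(x),R*np.sin(x),z0)) for x in th]))
def g(p):
    e=[]
    for d,X,o in o2: e.append(proj(d,B(p,X))[0]-np.array(o))
    k=sil(s,p,.0,.028); e.append([k[:,0].min()-S(505,0)[0],k[:,0].max()-S(608,0)[0]]); e.append([k[:,1].max()-S(0,456)[1]])
    k=sil(t,p,.0,.028); e.append([k[:,0].max()-T(472,0)[0],k[:,1].max()-T(0,571)[1]])
    k=sil(t,p,.131,.022); e.append([k[:,0].min()-T(332,0)[0],k[:,1].min()-T(0,412)[1]])
    return np.concatenate(e)
qb=least_squares(g,[.533,.204,-.6],loss='soft_l1'); print("blower",qb.x,np.round(g(qb.x),1)); 
E
python3 fit.py
```

```text
R [[ 0.323  0.     0.946]
 [-0.946 -0.     0.323]
 [ 0.    -1.     0.   ]]
jig [ 0.59020901 -0.2287135   0.29714964]
[[-0.2 -0.5]
 [-0.2 -0.4]
 [ 0.5 -0. ]
 [-0.1  0.5]
 [ 0.5 -0.6]
 [-0.5 -1.1]
 [ 0.8 -0.5]
 [-1.   0.3]]
mouth [ 0.57873491 -0.23222706  0.11      ] end [ 0.55643973 -0.23905419  0.17387734]
noz tri (array([0.60239965, 0.18006963, 0.08797381]), np.float64(0.0018135554791418363))
blower [ 0.53475592  0.20649597 -0.3760888 ] [-0.   0.5  0.5 -0.7 -0.2  2.   1.5  0.6  0.4 -0.6 -1.1]
```

```bash
cat > go.py <<'E'
import sys
from plant import r
from h import *
s=r.get_state();R=Rot.from_quat(s["eef_rot"]).as_matrix();p=np.array(s["tool_pos"])
ang=np.degrees(np.arctan2(R[1,0],R[0,0]))
print("t",round(s["clock"],2),"p",np.round(p,4),"ang",round(ang,2),"ydir",np.round(R[:,1],3),"F",np.round(s["contact_force"],1),"op",round(s["opening"],3),"q",np.round(s["q"],2))
a=list(map(float,sys.argv[1:]))
for i in range(0,len(a),4):
    d=R.T@(np.array(a[i:i+3])-p)*1000
    print("row",np.round(d,1),"spin",round(-(((a[i+3]-ang)+180)%360-180),2))
E
python3 go.py .45 -.3 .33 0 .535 .2065 .26 68.4
```

```text
t 1.4 p [ 0.2018 -0.5915  0.2467] ang -71.16 ydir [ 0. -0. -1.] F [-0.1  0.8  1.2] op 1.001 q [ 1.28  0.69 -0.19  1.57  0.16  0.9  -0.22]
row [-195.8  -83.3  329. ] spin -71.16
row [-647.7  -13.3  573. ] spin -139.56
```

```bash
python3 -m inch '0 -45 0 0; 0 -85 20 -8; -45 -85 80 -16; -75 -85 120 -24; -105 -85 170 -32; -135 -85 220 -40; -165 -85 270 -48; -196 -85 329 -56; -196 -85 329 -64; -196 -85 329 -71'; python3 go.py .48 0.05 .30 45 .535 .2065 .26 68.4
```

```text
clock: 2.4
tool_pos: [0.4539, -0.2941, 0.3325]
eef_rot: [-0.706, -0.005, 0.003, 0.708]
contact_force: [-1.0, 0.4, -0.0]
opening: 1.003
t 2.4 p [ 0.4539 -0.2941  0.3325] ang 0.63 ydir [ 0.004  0.002 -1.   ] F [-1.   0.4 -0. ] op 1.003 q [ 0.85  0.52 -0.58  1.69  0.32  1.02  0.17]
row [ 29.8  33.4 343.7] spin -44.37
row [ 86.3  74.  499.5] spin -67.77
```

```bash
python3 -m inch '5 0 40 -5; 10 5 85 -12; 15 10 130 -20; 20 15 175 -28; 25 20 220 -36; 30 25 270 -44; 45 35 320 -52; 60 45 370 -60; 75 55 420 -67.5; 84 60 465 -67.5'; python3 go.py .535 .2065 .22 68.4
```

```text
clock: 3.4
tool_pos: [0.5346, 0.1602, 0.2715]
eef_rot: [0.588, 0.392, -0.393, -0.588]
contact_force: [1.3, -0.4, -0.8]
opening: 0.998
t 3.4 p [0.5346 0.1602 0.2715] ang 67.42 ydir [-0.001 -0.001 -1.   ] F [ 1.3 -0.4 -0.8] op 0.998 q [ 0.1   0.68 -0.83  1.72  0.58  1.01  0.24]
row [42.9 51.5 17.4] spin -0.98
```

```bash
python3 -m inch '15 15 5 0; 30 30 11 -1; 43 45 17 -1; 43 51 17 -1; 43 51 17 -1'; python3 - <<'E'
from plant import r
from h import *
for n in ("side","top"):
    d=snap(r,n)
    p=proj(d,[[.535,.2065,0],[.535,.2065,.131],[.6045,.179,.085],r.get_state()["tool_pos"]])
    print(n,p.round(1).tolist())
a=C["side"]["frame"][150:300,190:350,::-1];b=C["top"]["frame"][115:265,180:340,::-1]
cv2.imwrite("pics/ab1.png",cv2.resize(np.hstack([a,b]),None,fx=2.5,fy=2.5,interpolation=cv2.INTER_CUBIC))
E
python3 go.py .535 .2065 .082 68.4
```

```text
clock: 3.9
tool_pos: [0.5345, 0.2045, 0.2207]
eef_rot: [0.585, 0.396, -0.398, -0.585]
contact_force: [0.3, -0.6, 0.2]
opening: 0.999
side [[273.6, 270.7], [271.5, 235.5], [257.8, 235.0], [270.5, 208.2]]
top [[259.7, 201.0], [253.1, 190.6], [267.8, 170.6], [248.5, 181.9]]
t 4.0 p [0.5353 0.2042 0.2218] ang 68.25 ydir [ 0.001 -0.001 -1.   ] F [-0.8 -0.5  0.3] op 0.998 q [-0.    0.75 -0.78  1.74  0.65  0.93  0.13]
row [  2.1 139.8   1.2] spin -0.15
```

View pics/ab1.png

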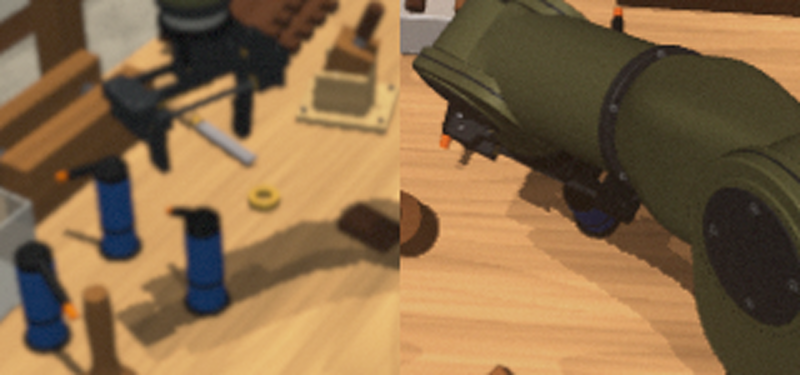

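```bash
python3 -m inch '1 30 1 0; 2 60 1 0; 2 85 1 0; 2 105 1 0; 2 120 1 0; 2 130 1 0; 2 136 1 0; 2 140 1 0; 2 140 1 0' 1; python3 go.py .535 .2065 .082 68.4
```

```text
clock: 4.9
tool_pos: [0.5348, 0.2076, 0.0816]
eef_rot: [0.585, 0.397, -0.397, -0.585]
contact_force: [0.1, 0.1, 0.6]
opening: 1.005
t 4.9 p [0.5348 0.2076 0.0816] ang 68.34 ydir [ 0.  0. -1.] F [0.1 0.1 0.6] op 1.005 q [-0.1   0.93 -0.63  1.83  0.86  0.67 -0.05]
row [-1.  -0.4 -0.6] spin -0.06
```

```bash
python3 -m inch '-1 0 0 0; -1 0 0 0; -1 0 0 0; -1 0 0 0; -1 0 0 0; -1 0 0 0; -1 0 0 0; -1 0 0 0' -1 8;  python3 -m inch '0 0 0 0; 0 0 0 0; 0 0 0 0; 0 0 0 0' -1 30; python3 go.py
```

```text
clock: 5.7
tool_pos: [0.5346, 0.2075, 0.0817]
eef_rot: [-0.585, -0.398, 0.397, 0.585]
contact_force: [0.3, 3.1, 1.8]
opening: 0.494
clock: 6.1
tool_pos: [0.5345, 0.2072, 0.0817]
eef_rot: [-0.585, -0.398, 0.397, 0.585]
contact_force: [1.3, 2.9, 3.0]
opening: 0.488
t 6.1 p [0.5345 0.2072 0.0817] ang 68.35 ydir [ 0.001  0.001 -1.   ] F [1.3 2.9 3. ] op 0.488 q [-0.1   0.93 -0.63  1.83  0.86  0.67 -0.05]
```

```bash
python3 -m inch '0 -3 0 0; 0 -8 0 0; 0 -15 0 0; 0 -25 0 0; 0 -38 0 0; 0 -50 0 0; 0 -62 0 0; 0 -72 0 0; 0 -78 0 0; 0 -80 0 0'; python3 - <<'E'
from plant import r
from h import *
for n in ("side","top"):
    d=snap(r,n)
a=C["side"]["frame"][150:300,190:350,::-1];b=C["top"]["frame"][115:265,180:340,::-1]
cv2.imwrite("pics/ab2.png",cv2.resize(np.hstack([a,b]),None,fx=2.5,fy=2.5,interpolation=cv2.INTER_CUBIC))
E
python3 go.py .5787 -.05 .165 0 .5787 -.1229 .1273 0
```

```text
clock: 7.1
tool_pos: [0.5346, 0.2068, 0.1623]
eef_rot: [0.585, 0.398, -0.397, -0.585]
contact_force: [-0.5, -0.4, -2.9]
opening: 0.49
t 7.2 p [0.5343 0.2066 0.1616] ang 68.33 ydir [ 0. -0. -1.] F [ 0.8  0.8 -2.8] op 0.49 q [-0.04  0.83 -0.72  1.79  0.73  0.82  0.06]
row [-222.    -3.4 -136. ] spin 68.33
row [-289.8   34.3 -162.9] spin 68.33
```

View pics/ab2.png

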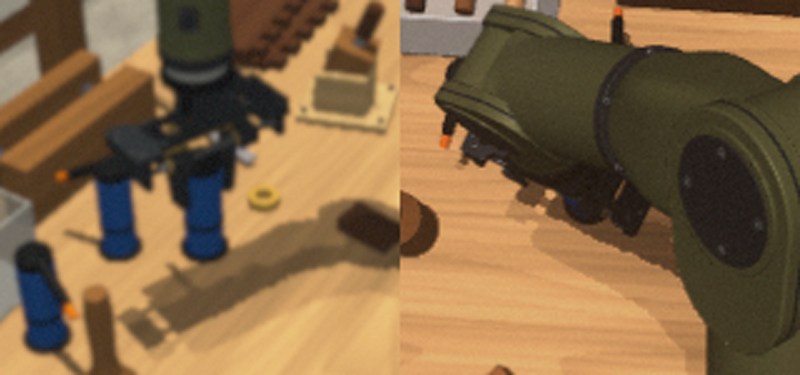

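```bash
python3 -m inch '-8 0 -4 2; -25 0 -14 7; -48 0 -28 15; -73 0 -43 23; -99 0 -59 31; -125 0 -76 39; -151 0 -93 47; -177 0 -109 55; -200 0 -123 62; -215 0 -132 68'; python3 - <<'E'
from plant import r
from h import *
for n in ("side","top"):
    d=snap(r,n)
a=C["side"]["frame"][100:250,220:380,::-1];b=C["top"]["frame"][115:265,280:440,::-1]
cv2.imwrite("pics/ab3.png",cv2.resize(np.hstack([a,b]),None,fx=2.5,fy=2.5,interpolation=cv2.INTER_CUBIC))
E
python3 go.py .5787 -.1229 .165 0
```

```text
clock: 8.2
tool_pos: [0.5771, -0.0458, 0.1607]
eef_rot: [0.708, -0.002, 0.001, -0.706]
contact_force: [-0.5, -0.6, -2.9]
opening: 0.494
t 8.3 p [ 0.5772 -0.0467  0.1607] ang -0.1 ydir [-0.001 -0.004 -1.   ] F [-0.4  0.2 -3. ] op 0.49 q [ 0.25  0.77 -0.44  1.78  0.48  0.7  -0.46]
row [  1.7  -4.  -76.2] spin -0.1
```

View pics/ab3.png

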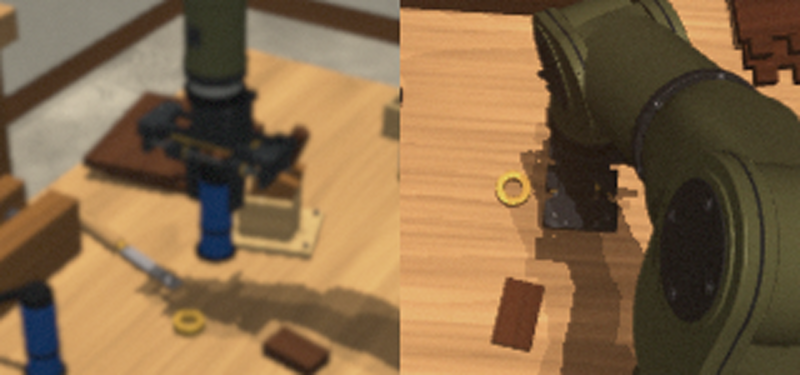

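```bash
python3 go.py .6249 -.1331 .165 -25
```

```text
t 8.3 p [ 0.5772 -0.0467  0.1607] ang -0.1 ydir [-0.001 -0.004 -1.   ] F [-0.4  0.2 -3. ] op 0.49 q [ 0.25  0.77 -0.44  1.78  0.48  0.7  -0.46]
row [ 47.9  -4.  -86.3] spin 24.9
```

```bash
python3 -m inch '3 0 -5 2; 10 0 -16 5; 18 0 -30 9; 26 0 -45 13; 33 0 -59 17; 40 0 -71 21; 45 0 -80 24; 48 0 -86 25; 48 0 -86 25; 48 0 -86 25'; python3 - <<'E'
from plant import r
from h import *
for n in ("side","top"):
    d=snap(r,n)
    print(n,[(k,[(np.round(x["centre"]).tolist(),round(x["p"],2)) for x in r.tip_of(n,k)]) for k in ("nozzle","blower")])
a=C["side"]["frame"][100:240,250:390,::-1];b=C["top"]["frame"][115:255,330:470,::-1]
cv2.imwrite("pics/ab4.png",cv2.resize(np.hstack([a,b]),None,fx=2.8,fy=2.8,interpolation=cv2.INTER_CUBIC))
E
python3 go.py .6249 -.1331 .1273 -25
```

```text
clock: 9.3
tool_pos: [0.6258, -0.127, 0.1614]
eef_rot: [-0.691, 0.151, -0.15, 0.691]
contact_force: [-0.1, 1.2, -3.0]
opening: 0.493
side [('nozzle', [([276.0, 219.0], 0.39)]), ('blower', [([187.0, 306.0], 0.8), ([284.0, 206.0], 0.75), ([246.0, 237.0], 0.69)])]
top [('nozzle', [([172.0, 196.0], 0.36)]), ('blower', [([155.0, 217.0], 0.61), ([155.0, 270.0], 0.59), ([208.0, 184.0], 0.28)])]
t 9.6 p [ 0.626  -0.1271  0.1615] ang -24.62 ydir [-0.  0. -1.] F [-0.4 -0.7 -2.1] op 0.492 q [ 0.32  0.82 -0.35  1.59  0.36  0.79 -0.62]
row [ 1.5 34.2 -5.9] spin 0.38
```

View pics/ab4.png

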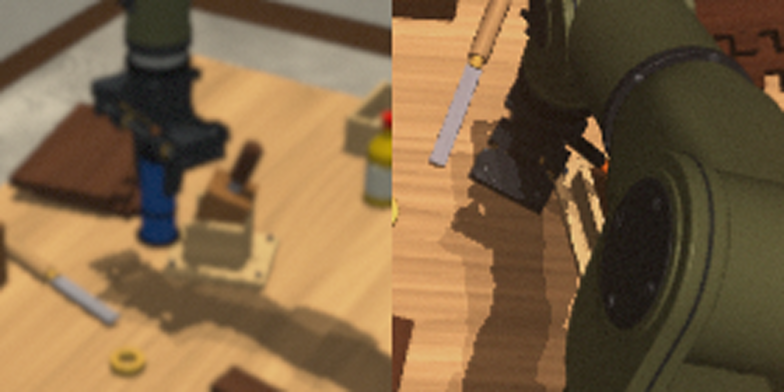

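```bash
python3 - <<'E'
from plant import r
from h import *
for n in ("side","top"): d=snap(r,n)
t=C["top"];s=C["side"]
st=r.get_state();p=np.array(st["tool_pos"])
def mk(yaw,dx=0,dy=0):
    b=p[2]-.0817; u=np.array([np.cos(yaw),np.sin(yaw)])
    return np.array([[p[0]+.075*u[0],p[1]+.075*u[1],b+.085],[p[0]+.03*u[0],p[1]+.03*u[1],b+.085+.027],[p[0],p[1],b]])
for a in (-119,-115,-111): print(a,proj(t,mk(np.radians(a))).round(1).tolist())
print("side",proj(s,mk(np.radians(-115))).round(1).tolist())
print(onz(t,[175,406.4],p[2]-.0817+.085), mk(np.radians(-114.6))[0])
cv2.imwrite("pics/t5.png",cv2.resize(t["frame"][150:200,370:430,::-1],None,fx=10,fy=10,interpolation=cv2.INTER_CUBIC))
cv2.imwrite("pics/s5.png",cv2.resize(s["frame"][130:200,270:360,::-1],None,fx=8,fy=8,interpolation=cv2.INTER_CUBIC))
E
```

```text
-119 [[407.8, 176.4], [394.5, 164.3], [378.8, 170.4]]
-115 [[408.8, 174.8], [394.9, 163.7], [378.8, 170.4]]
-111 [[409.6, 173.0], [395.2, 162.9], [378.8, 170.4]]
side [[325.0, 156.9], [313.9, 153.4], [306.4, 185.1]]
[ 0.59331362 -0.18929409  0.16479595] [ 0.59483132 -0.19557692  0.16479595]
```

View pics/t5.png

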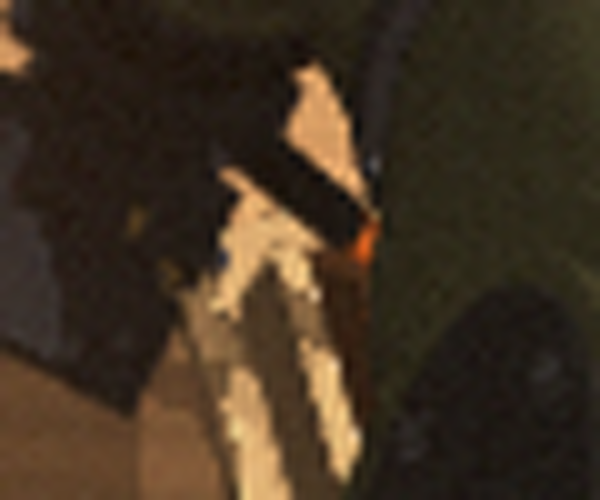

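View pics/s5.png

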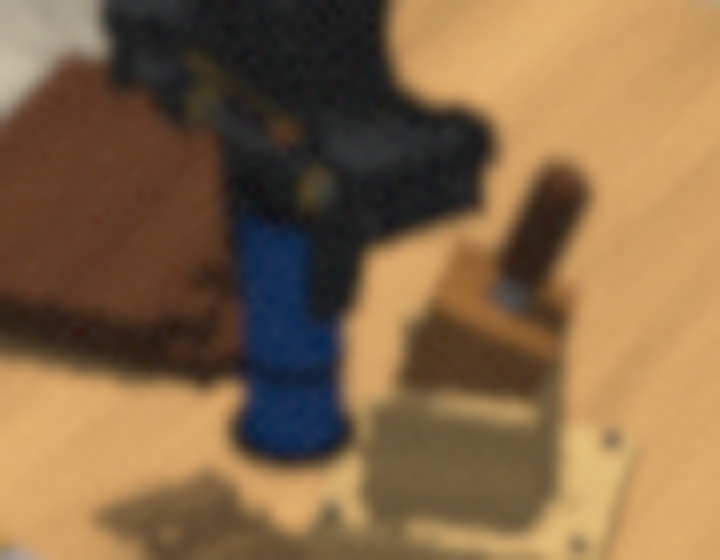

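```bash
python3 -m inch '1 4 -3 0; 1.5 10 -6 0; 1.5 18 -6 0; 1.5 25 -6 0; 1.5 30 -6 0; 1.5 33 -6 0; 1.5 34 -6 0; 1.5 34 -6 0'; python3 go.py .6249 -.1331 .1273 -25; python3 - <<'E'
from plant import r
from h import *
for n in ("side","top"): d=snap(r,n)
t=C["top"];s=C["side"]
p=np.array(r.get_state()["tool_pos"]); u=np.array([np.cos(np.radians(-115)),np.sin(np.radians(-115))])
b=p[2]-.0817
X=np.array([[*(p[:2]+.075*u),b+.085],[*p[:2],b],[.57873,-.23223,.11]])
print("t",proj(t,X).round(1).tolist());print("s",proj(s,X).round(1).tolist())
A=cv2.resize(t["frame"][150:200,370:430,::-1],None,fx=6.6,fy=6.6,interpolation=cv2.INTER_CUBIC)
B=cv2.resize(s["frame"][140:200,280:350,::-1],None,fx=5.5,fy=5.5,interpolation=cv2.INTER_CUBIC)
cv2.imwrite("pics/ab6.png",np.hstack([A[:330],B[:330]]))
E
```

```text
clock: 10.5
tool_pos: [0.625, -0.1336, 0.1274]
eef_rot: [-0.691, 0.151, -0.151, 0.691]
contact_force: [-0.1, -0.5, -3.3]
opening: 0.492
t 10.5 p [ 0.625  -0.1336  0.1274] ang -24.65 ydir [ 0.  0. -1.] F [-0.1 -0.5 -3.3] op 0.492 q [ 0.32  0.87 -0.33  1.61  0.38  0.72 -0.63]
row [-0.3  0.1  0.4] spin 0.35
t [[408.7, 178.6], [379.5, 174.1], [418.4, 186.6]]
s [[325.9, 164.9], [307.5, 192.6], [333.8, 167.4]]
```

View pics/ab6.png

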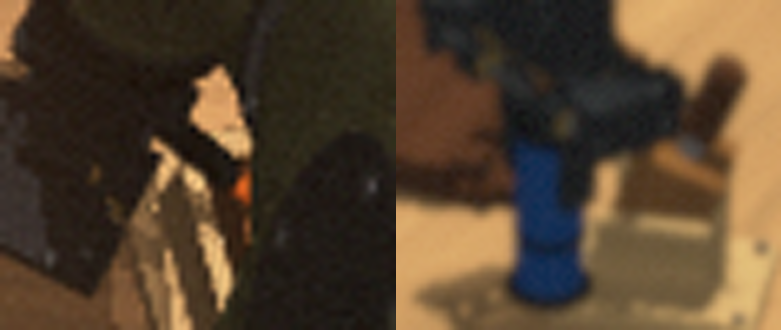

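```bash
python3 -m inch '0 0 0 0; 0 0 0 0; 0 0 0 0; 0 0 0 0; 0 0 0 0; 0 0 0 0; 0 0 0 0; 0 0 0 0; 0 0 0 0; 0 0 0 0' ; python3 -m inch '0 0 0 0; 0 0 0 0; 0 0 0 0; 0 0 0 0; 0 0 0 0; 0 0 0 0; 0 0 0 0; 0 0 0 0'; python3 go.py .5787 -.05 .165 -0.1 .5345 .2072 .165 68.35
```

```text
clock: 11.6
tool_pos: [0.6249, -0.1337, 0.1274]
eef_rot: [0.691, -0.151, 0.151, -0.691]
contact_force: [0.5, 1.4, -3.6]
opening: 0.492
clock: 12.4
tool_pos: [0.6249, -0.1337, 0.1275]
eef_rot: [0.691, -0.151, 0.151, -0.691]
contact_force: [0.8, 0.3, -4.3]
opening: 0.492
t 12.4 p [ 0.6249 -0.1337  0.1275] ang -24.66 ydir [ 0. -0. -1.] F [ 0.8  0.3 -4.3] op 0.492 q [ 0.32  0.87 -0.33  1.61  0.38  0.72 -0.63]
row [-76.9 -37.5  56.7] spin -24.56
row [-224.4  -37.6  272. ] spin -93.01
```

```bash
python3 -m inch '-2 -4 3 0; -5 -12 10 0; -10 -22 20 0; -18 -32 32 -3; -28 -38 45 -8; -40 -38 60 -14; -53 -38 78 -20; -68 -38 95 -27; -82 -38 112 -34; -92 -38 124 -38'; python3 go.py .5345 .2072 .165 68.35
```

```text
clock: 13.4
tool_pos: [0.5926, 0.0208, 0.1666]
eef_rot: [-0.701, -0.086, 0.085, 0.702]
contact_force: [0.8, 0.5, -2.9]
opening: 0.497
t 13.4 p [0.5926 0.0208 0.1666] ang 13.82 ydir [ 0.001  0.002 -1.   ] F [ 0.8  0.5 -2.9] op 0.497 q [ 0.17  0.79 -0.51  1.73  0.52  0.76 -0.35]
row [-11.9   1.8 194.9] spin -54.53
```

```bash
python3 -m inch '-1 0 12 -4; -2 0 35 -11; -4 0 60 -18; -6 0 85 -25; -8 0 110 -32; -9 0 135 -39; -10 0 157 -46; -11 0 175 -51; -12 1 189 -54.5; -12 1 195 -54.5';python3 -m inch '0 0 0 0; 0 0 0 0' ; python3 go.py .5345 .2072 .0822 68.35
```

```text
clock: 14.4
tool_pos: [0.5357, 0.2063, 0.1648]
eef_rot: [-0.586, -0.396, 0.395, 0.586]
contact_force: [-0.2, 0.0, -2.3]
opening: 0.489
clock: 14.6
tool_pos: [0.5368, 0.2032, 0.1644]
eef_rot: [0.588, 0.394, -0.394, -0.587]
contact_force: [-0.8, -0.2, -2.8]
opening: 0.492
t 14.6 p [0.5368 0.2032 0.1644] ang 67.72 ydir [ 0.    -0.002 -1.   ] F [-0.8 -0.2 -2.8] op 0.492 q [-0.04  0.82 -0.72  1.78  0.73  0.82  0.06]
row [ 2.9 82.2  3.8] spin -0.63
```

```bash
python3 -m inch '1 10 1 0; 2 24 2 0; 3 40 3 0; 3 54 4 0; 3 65 4 0; 3 72 4 0; 3 76 4 0; 3 79 4 0; 3 80.5 4 0; 3 81.5 4 0'; python3 -m inch '0 0 0 0; 0 0 0 0'; python3 go.py .5345 .2072 .0817 68.35
```

```text
clock: 15.6
tool_pos: [0.5341, 0.2087, 0.0832]
eef_rot: [0.587, 0.395, -0.394, -0.587]
contact_force: [-0.2, -0.1, -3.0]
opening: 0.489
clock: 15.8
tool_pos: [0.534, 0.2087, 0.0832]
eef_rot: [0.587, 0.395, -0.394, -0.587]
contact_force: [0.4, 0.3, -2.6]
opening: 0.498
t 15.8 p [0.534  0.2087 0.0832] ang 67.83 ydir [ 0.001  0.    -1.   ] F [ 0.4  0.3 -2.6] op 0.498 q [-0.1   0.93 -0.63  1.83  0.85  0.67 -0.05]
row [-1.2  1.5 -1. ] spin -0.52
```

```bash
python3 -m inch '0 0.5 0 0; 0 1 0 0; 0 1.5 0 0; 0 1.8 0 0; 0 1.8 0 0; 0 1.8 0 0'; python3 go.py
```

```text
clock: 16.4
tool_pos: [0.534, 0.2088, 0.0816]
eef_rot: [0.587, 0.395, -0.394, -0.587]
contact_force: [-0.6, -0.9, 3.3]
opening: 0.489
t 16.4 p [0.534  0.2088 0.0816] ang 67.84 ydir [ 0.001 -0.    -1.   ] F [-0.6 -0.9  3.3] op 0.489 q [-0.1   0.93 -0.62  1.83  0.86  0.67 -0.06]
```

```bash
python3 -m inch '0 0 0 0; 0 0 0 0; 0 0 0 0' 0.1 8;  python3 -m inch '0 0 0 0; 0 0 0 0; 0 0 0 0; 0 0 0 0' 0.7; python3 -m inch '0 -5 0 0; 0 -15 0 0; 0 -30 0 0; 0 -50 0 0; 0 -75 0 0; 0 -105 0 0; 0 -135 0 0; 0 -160 0 0; 0 -180 0 0; 0 -190 0 0'; python3 - <<'E'
from plant import r
from h import *
for n in ("side","top"): d=snap(r,n)
a=C["side"]["frame"][150:300,190:350,::-1];b=C["top"]["frame"][115:265,180:340,::-1]
cv2.imwrite("pics/ab7.png",cv2.resize(np.hstack([a,b]),None,fx=2.5,fy=2.5,interpolation=cv2.INTER_CUBIC))
E
python3 go.py .5656 -.2362 .28 -73
```

```text
clock: 16.7
tool_pos: [0.5339, 0.2087, 0.0811]
eef_rot: [-0.587, -0.395, 0.395, 0.587]
contact_force: [-0.2, 0.7, -0.3]
opening: 0.554
clock: 17.1
tool_pos: [0.5338, 0.2086, 0.0811]
eef_rot: [0.587, 0.395, -0.395, -0.587]
contact_force: [0.4, 0.2, 0.6]
opening: 0.849
clock: 18.1
tool_pos: [0.5343, 0.2094, 0.2743]
eef_rot: [0.587, 0.396, -0.393, -0.587]
contact_force: [-0.6, 0.3, -1.2]
opening: 0.851
t 18.2 p [0.5343 0.2092 0.2731] ang 67.84 ydir [ 0.003  0.001 -1.   ] F [-0.4  1.1 -1.3] op 0.849 q [ 0.01  0.69 -0.83  1.68  0.58  1.03  0.18]
row [-400.7   -7.4 -197. ] spin 140.84
```

View pics/ab7.png

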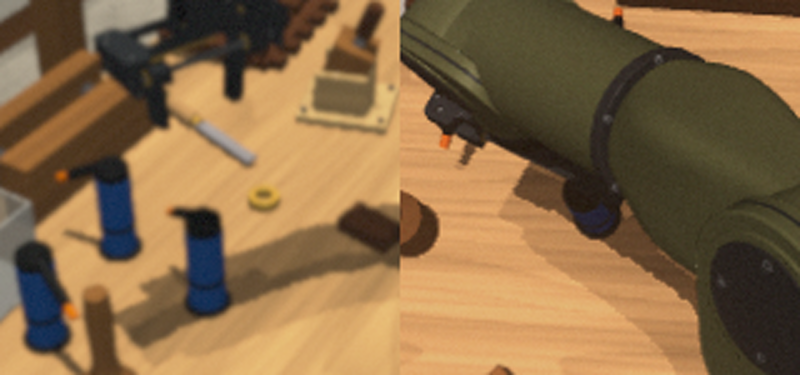

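```bash
python3 -m inch '-20 0 -10 7; -45 0 -22 15; -75 0 -37 23; -110 0 -54 31; -150 0 -74 39; -190 0 -93 47; -230 0 -113 55; -270 0 -133 63; -310 0 -152 71; -350 0 -172 79' 0.7;  python3 go.py .5640 -.2367 .25 -73
```

```text
clock: 19.2
tool_pos: [0.5601, -0.1821, 0.2702]
eef_rot: [-0.704, 0.071, -0.07, 0.704]
contact_force: [1.2, -0.0, -0.9]
opening: 0.847
t 19.2 p [ 0.5601 -0.1821  0.2702] ang -11.48 ydir [-0.002  0.    -1.   ] F [ 1.2 -0.  -0.9] op 0.847 q [ 0.51  0.64 -0.47  1.64  0.34  0.94 -0.29]
row [ 14.7  20.1 -52.7] spin 61.52
```

```bash
python3 -m inch '5 2 -20 8; 9 4 -38 16; 13 6 -48 24; 15 8 -53 32; 15 8 -53 40; 15 8 -53 48; 15 8 -53 56; 15 8 -53 61.5; 15 8 -53 61.5; 15 8 -53 61.5' ; python3 - <<'E'
from plant import r
from h import *
for n in ("side","top"): d=snap(r,n)
s=C["side"];t=C["top"]
m=np.array([.57873,-.23223,.11]);l=np.array([-.3279,-.1004,.9394])
print(proj(s,[m,m+.014*l,m+.068*l]).round(1).tolist(),proj(t,[m,m+.068*l]).round(1).tolist())
a=s["frame"][110:190,290:370,::-1];b=t["frame"][150:230,370:450,::-1]
cv2.imwrite("pics/ab8.png",cv2.resize(np.hstack([a,b]),None,fx=5,fy=5,interpolation=cv2.INTER_CUBIC))
E
python3 go.py .5640 -.2367 .1413 -73
```

```text
clock: 20.2
tool_pos: [0.5651, -0.2351, 0.2624]
eef_rot: [0.57, -0.419, 0.418, -0.57]
contact_force: [0.7, -0.1, 0.4]
opening: 0.849
[[333.8, 167.4], [335.3, 164.3], [341.2, 152.0]] [[418.4, 186.6], [426.2, 189.3]]
t 20.3 p [ 0.5653 -0.2352  0.2627] ang -72.56 ydir [-0.001  0.    -1.   ] F [ 0.  -1.1 -0.2] op 0.847 q [ 0.41  0.65 -0.16  1.59  0.13  0.91 -1.06]
row [  1.1 121.4  -1.6] spin 0.44
```

View pics/ab8.png

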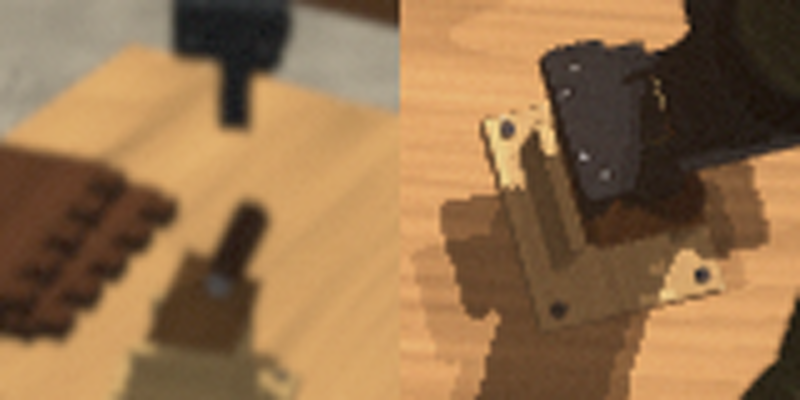

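```bash
python3 -m inch '1 20 -1 0; 1 45 -2 0.4; 1 68 -2 0.4; 1 87 -2 0.4; 1 101 -2 0.4; 1 111 -2 0.4; 1 117 -2 0.4; 1 120 -2 0.4; 1 121 -2 0.4; 1 121 -2 0.4' 0.3; python3 go.py .5640 -.2367 .1413 -73
```

```text
clock: 21.3
tool_pos: [0.5643, -0.237, 0.1427]
eef_rot: [-0.568, 0.421, -0.421, 0.568]
contact_force: [0.2, 0.4, 0.7]
opening: 0.648
t 21.3 p [ 0.5643 -0.237   0.1427] ang -73.06 ydir [ 0.001 -0.    -1.   ] F [0.2 0.4 0.7] op 0.648 q [ 0.4   0.8  -0.14  1.7   0.16  0.65 -1.1 ]
row [-0.4  1.4 -0.2] spin -0.06
```

```bash
python3 -m inch '0 0 0 0; 0 0 0 0; 0 0 0 0; 0 0 0 0; 0 0 0 0; 0 0 0 0; 0 0 0 0; 0 0 0 0' -1 5; python3 go.py;python3 -m inch '0 0 0 0; 0 0 0 0; 0 0 0 0' -1 15; python3 go.py
```

```text
clock: 22.1
tool_pos: [0.5641, -0.237, 0.1423]
eef_rot: [-0.568, 0.421, -0.421, 0.568]
contact_force: [-0.3, -0.6, 2.8]
opening: 0.313
t 22.1 p [ 0.5641 -0.237   0.1423] ang -73.06 ydir [ 0. -0. -1.] F [-0.3 -0.6  2.8] op 0.313 q [ 0.4   0.8  -0.14  1.7   0.16  0.65 -1.1 ]
clock: 22.4
tool_pos: [0.5641, -0.237, 0.1423]
eef_rot: [-0.568, 0.421, -0.421, 0.568]
contact_force: [-0.8, -0.3, 2.0]
opening: 0.311
t 22.4 p [ 0.5641 -0.237   0.1423] ang -73.06 ydir [ 0. -0. -1.] F [-0.8 -0.3  2. ] op 0.311 q [ 0.4   0.8  -0.14  1.7   0.16  0.65 -1.1 ]
```

```bash
python3 -m inch '0 0 0 0; 0 0 0 0; 0 -0.94 -0.34 0; 0 -1.88 -0.69 0; 0 -3.29 -1.2 0; 0 -4.7 -1.71 0; 0 -6.11 -2.23 0; 0 -7.52 -2.74 0; 0 -8.46 -3.09 0; 0 -9.4 -3.43 0' -1 30; python3 go.py;
```

```text
clock: 23.4
tool_pos: [0.5606, -0.2378, 0.1517]
eef_rot: [0.568, -0.421, 0.421, -0.568]
contact_force: [2.1, -1.3, -3.6]
opening: 0.306
t 23.4 p [ 0.5606 -0.2378  0.1517] ang -73.06 ydir [ 0. -0. -1.] F [ 2.1 -1.3 -3.6] op 0.306 q [ 0.4   0.79 -0.14  1.7   0.16  0.66 -1.1 ]
```

```bash
python3 -m inch '0 -0.94 -0.34 0; 0 -1.88 -0.69 0; 0 -3.29 -1.2 0; 0 -4.7 -1.71 0; 0 -6.11 -2.23 0; 0 -7.52 -2.74 0; 0 -8.93 -3.26 0; 0 -10.34 -3.77 0; 0 -11.75 -4.29 0; 0 -12.21 -4.46 0'; python3 go.py;python3 - <<'E'
from plant import r
from h import *
for n in ("side","top"): d=snap(r,n)
s=C["side"];t=C["top"]
a=s["frame"][110:190,290:370,::-1];b=t["frame"][150:230,370:450,::-1]
cv2.imwrite("pics/ab9.png",cv2.resize(np.hstack([a,b]),None,fx=5,fy=5,interpolation=cv2.INTER_CUBIC))
E
```

```text
clock: 24.4
tool_pos: [0.5563, -0.2391, 0.1639]
eef_rot: [0.568, -0.421, 0.421, -0.568]
contact_force: [0.8, -1.0, -1.9]
opening: 0.309
t 24.4 p [ 0.5563 -0.2391  0.1639] ang -73.06 ydir [-0. -0. -1.] F [ 0.8 -1.  -1.9] op 0.309 q [ 0.41  0.77 -0.14  1.7   0.16  0.68 -1.09]
```

View pics/ab9.png

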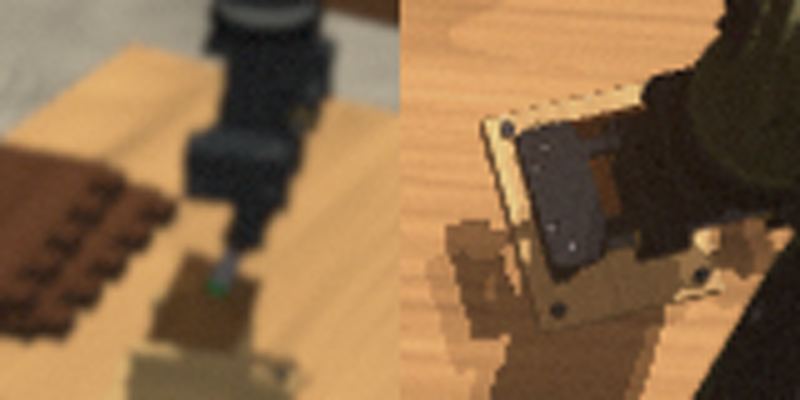

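```bash
python3 -m inch '0 -0.94 -0.34 0; 0 -1.88 -0.69 0; 0 -3.29 -1.2 0; 0 -4.7 -1.71 0; 0 -6.11 -2.23 0; 0 -7.52 -2.74 0; 0 -8.93 -3.26 0; 0 -10.81 -3.95 0; 0 -12.22 -4.46 0; 0 -13.16 -4.8 0'; python3 -m inch '0 0 0 0; 0 0 0 0; 0 0 0 0'; python3 go.py;python3 - <<'E'
from plant import r
from h import *
for n in ("side","top"): d=snap(r,n)
s=C["side"];t=C["top"]
m=np.array([.57873,-.23223,.11]);l=np.array([-.3279,-.1004,.9394])
p=np.array(r.get_state()["tool_pos"]); dr=(p-np.array([.5641,-.237,.1423])); print("drawn",dr@l,"off",np.linalg.norm(dr-(dr@l)*l))
print(proj(s,[m,m+.007*l,m+.021*l,m+.051*l]).round(1).tolist())
a=s["frame"][140:190,310:360,::-1];b=s["frame"][110:310,190:390,::-1]
cv2.imwrite("pics/ab10.png",np.hstack([cv2.resize(a,(400,400),interpolation=cv2.INTER_CUBIC),cv2.resize(b,(400,400),interpolation=cv2.INTER_CUBIC)]))
E
```

```text
clock: 25.5
tool_pos: [0.5517, -0.2405, 0.1771]
eef_rot: [0.568, -0.421, 0.421, -0.568]
contact_force: [1.1, -0.8, -2.4]
opening: 0.307
clock: 25.8
tool_pos: [0.5518, -0.2405, 0.177]
eef_rot: [0.568, -0.421, 0.421, -0.568]
contact_force: [-0.3, 0.0, -1.9]
opening: 0.308
t 25.8 p [ 0.5518 -0.2405  0.177 ] ang -73.06 ydir [-0. -0. -1.] F [-0.3  0.  -1.9] op 0.308 q [ 0.42  0.75 -0.15  1.71  0.15  0.7  -1.08]
drawn 0.03690286804028398 off 0.00029161384133003003
[[333.8, 167.4], [334.6, 165.9], [336.1, 162.7], [339.3, 155.9]]
```

View pics/ab10.png

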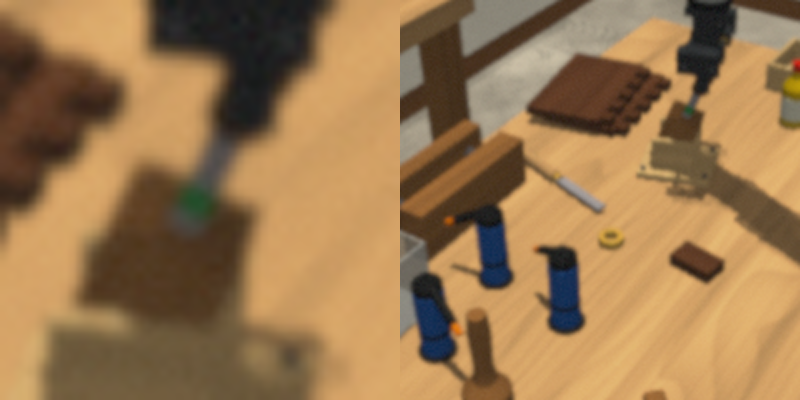

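```bash
python3 -m inch '0 0 0 0; 0 0 0 0; 0 0 0 0; 0 0 0 0; 0 0 0 0'; python3 -c "
from plant import r
print(r.finish_job())"
```

```text
clock: 26.4
tool_pos: [0.5518, -0.2405, 0.1769]
eef_rot: [0.568, -0.421, 0.421, -0.568]
contact_force: [-0.1, -0.6, -1.3]
opening: 0.306
the job is handed in; nothing more can be done
None
```

I blew out the bore mouth, put the blower back, drew the rod and handed the job in at 26.4 s, with the gripper still holding the rod's handle.

- **Blower:** I took the one nearest the robot's base and held its nozzle about 4 cm from the bore's mouth, aimed at it, still for about 1.8 s. I then stood it upright at its starting place and let go. The pictures afterwards show it upright with the other things where they were.
- **Rod:** I drew it about 37 mm along the bore (30 to 44 mm was allowed), with about 0.3 mm of sideways drift. Apart from the rod's weight, the wrist force stayed within a few newtons. The last picture shows the green band out, bare steel below it and no red.
- **Less certain:** while blowing, the arm and gripper hid part of the nozzle. I worked out its aim from the visible tube, the foot's position and the arm's pose. Those agreed to about 1–2 degrees, but I never saw the tip and the spot together.

No check failed.

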